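# Build a level display riser from olive-wood offcuts

### The arm

A 6-joint arm with a two-finger parallel gripper is mounted at the origin on the work surface. World frame = base frame: x ahead of the robot, y to its left, z up, the work surface at z = 0. Lengths are in m, angles in rad, forces in N, time in s.
With the tool pointing down it reaches from about 0.275 to 0.725 m from the base axis. Payload 15.9 kg.
Tool frame: the origin (TCP) lies where the fingers leave the gripper's body, on its centre line; the fingertips stand 73 mm ahead of it and the grasp point (between the pads) lies 54 mm ahead of it; z points along the fingers, y is the line along which they close (so a half turn about z gives the same grasp; the last joint's range is limited). The gripper opens to 85 mm and grips with 20 to 120 N. Pads are 22 mm wide; open, the fingers measure 114 mm over their backs; the gripper's body (76 mm by 85 mm) begins 54 mm behind the grasp point. The pads swing forward as they close: fully open they stand 13 mm farther back than shut.
Start: joints at [1.253, 0.213, -0.034, 1.323, 0, 1.571], TCP at [0.156, 0.475, 0.304] pointing down, gripper open.
Joint ranges: [-2.98, 2.98], [-0.74, 1.72], [-1.14, 1.35], [-2.1, 2.04], [-1.57, 1.44], [-3.14, 3.14]. Speed limits (rad/s): [1.89, 1.89, 2.39, 2.57, 3.14, 3.14].

### API

Orientations are given as a 3x3 rotation matrix whose columns are the frame's x, y, z axes.
In Python, from workcell import bot gives the robot as it stands.
- The arm moves only by the tool servo_tool, never from a script. Its argument "plan" is a list that holds one entry, the list of rows, each a list of 4 numbers: the shift along the tool's x, y, z each as a share of 80 cm, from -1 to 1, then the turn about the tool's z as a share of pi/2 rad, from -1 to 1. A call has 1 to 10 rows; each row shifts and turns the commanded pose from where the row before left it, along the tool's axes as they then stand; what a row does not reach is not made up. A row lasts 1/10 s, in which the tool goes at most 50 mm and 8.59 degrees, less where a joint would pass 70% of its speed; a pose out of reach is approached as far as the arm can. A call with a number of a shift or a turn outside -1 to 1 is refused whole. A call with a gripper value outside its range is refused whole. "hand" is the finger opening in mm, from 0 to 85.4, set as the call begins (left out, the last holds). The fingers move at their own pace and stop on an object; "grip_force" is the grip in N (left out, the last holds). Time passes only in rows, so rows that do not move let the fingers close. It gives the time, the measured TCP pose, the force, the opening and the grip force at its end, in the units of the state.
- bot.sense(): the state, without advancing time (a new reading comes with each control period).
- bot.camera(name): name is "scene" or "top" or "wrist"; returns a dict with "img" (480x640x3 uint8, red, green, blue), "intrinsics" (3x3 intrinsics, pixels), "pose" (4x4, takes a point from camera to world coordinates); the wrist camera has in their place "mount" (4x4, takes a point from camera to tool coordinates, whose origin is the TCP and whose axes are the flange's). Camera axes: x right, y down, z forward; pixel columns grow to the right and rows downward; lengths in m; the calibration is good to about 2 mm. A picture is of the moment at which its call begins: read the wrist's pose just before it. There is no depth.
- bot.hand_in(): hands the job in; it is judged then, once.
The state is a dict: "clock": time; "joint_pos": joint angles; "qvel": joint speeds; "joint_torque": joint torques, N m; "eef_pos": TCP position; "tool_rot": TCP orientation; "force": force on the tool from outside, world axes, zero at the start; "moment": the same for the moment, N m; "gripper_width": opening from 0.0 (shut) to 1.0 (fully open); "grip_force": force on a finger pad.
Only numpy, scipy, OpenCV 4.12 (cv2) and the standard library are available. Lean on these libraries where they do the work, as an engineer would, in place of code of your own. Each camera call takes 0.05 s, during which the arm holds its last target. There are 200 camera calls.

### The job

Build a display riser for the stall from the three odd olive-wood offcuts: set the longer wedge on the sloping top of the big stump, then the shorter wedge on the longer one. Keep both wedges the way up they lie, and turn them so that the slopes cancel: the stack must stand by itself, roughly over the middle of the stump, with its topmost face level enough to carry a jar. Do not knock over or push away the jars, the bottle or the spoon round about.

Things in the scene. Friction and masses are not known exactly. Their poses are not given: they have to be found in the camera images.
- stump: Largest offcut: a log slice with bark, irregular outline 170 x 130 mm (its x, y), flat underside, vertical sides. Flat sawn top sloping 10 degrees, rising to its own +x: 35 mm high at the -x end, 50 mm in the middle, 65 mm at +x. 0.85 kg, loose on the table, need not be moved. Origin: centre of the underside, z up.
- stump_top (a point): Middle of the stump's sloping top face (50 mm above the stump's origin). Its z axis is the normal of that face, its x axis runs up the slope.
- wedge_long: Longer wedge offcut: 120 x 56 mm (its x, y), cropped corners, long sides vertical and parallel for x = -46 to 38 mm. Flat underside; flat top inclined 18 degrees to it, rising to its +x: 26 mm thick at the -x end, 45.5 in the middle, 65 at +x. About 0.25 kg (varies), centre of mass 5 mm towards +x. Starts on its underside. Origin: centre of the underside, z its normal.
- wedge_long_top (a point): Middle of the longer wedge's inclined top face (45.5 mm above the wedge's origin). Its z axis is the outward normal of that face, its x axis runs in the face towards the thick end.
- wedge_short: Shorter wedge offcut: 100 x 50 mm (its x, y), cropped corners, long sides vertical and parallel for x = -36 to 30 mm. Flat underside; flat top inclined 8 degrees to it, rising to its +x: 26 mm thick at the -x end, 33 in the middle, 40 at +x. About 0.14 kg (varies), centre of mass 2 mm towards +x. Starts on its underside. Origin: centre of the underside, z its normal.
- wedge_short_top (a point): Middle of the shorter wedge's inclined top face (33 mm above the wedge's origin). Its z axis is the outward normal of that face, its x axis runs in the face towards the thick end. In the finished riser this face is the level top.
- jam_left: Bystander: jam jar with black lid, 62 mm across, 70 mm high, standing. Origin: centre of its base.
- jam_right: Bystander: a second jam jar like the first. Origin: centre of its base.
- olive_jar: Bystander: jar of olives with white lid, 84 mm across, 125 mm high, standing. Origin: centre of its base.
- juice: Bystander: dark juice bottle with green cap, 68 mm across, 180 mm high, standing. Origin: centre of its base.
- spoon: Bystander: wooden spoon, 200 mm long, lying. Origin near its middle, on its underside.

How it is judged:
By the outcome, as a careful person would: the job done as asked, in the order asked, and still so for the second after the job is handed in, with the robot touching nothing.
It also fails if it takes over 64 s, if anything falls off the work surface, if the arm or the gripper's body presses on something with over 40 N, if the wrist force passes 120 N, or if a joint passes its speed limit or range.

## Working session

There is one attempt and no reset: what is moved stays moved. The work goes in short steps, Python scripts to look and compute and a tool call to move; the robot and the scene stay as the last step left them, time stands still between calls to the robot, and variables do not carry over. Pictures are saved under pics/ and viewed, at most 10 in all, crops included, and the job is handed in when it is done.

Besides the shell and the picture viewer there is one more tool, called after "Emit:" in YAML: its name, and indented under it one key for each argument. servo_tool: Moves the arm, as the interface text tells. Its arguments: {"type":"object","properties":{"plan":{"type":"array"},"hand":{"type":"number"},"grip_force":{"type":"number"}},"required":["plan"]}

```bash
mkdir -p pics; python3 - <<'E'
from workcell import bot
import cv2,numpy as np
s=bot.sense();print({k:np.round(v,3).tolist() for k,v in s.items()})
for n in("top","scene"):
    c=bot.camera(n);cv2.imwrite(f"pics/{n}0.png",c["img"][:,:,::-1]);print(n,np.round(c["intrinsics"],1).tolist(),np.round(c["pose"],3).tolist())
    np.savez(f"{n}.npz",K=c["intrinsics"],P=c["pose"])
c=bot.camera("wrist");print(np.round(c["mount"],3).tolist(),c["intrinsics"].tolist())
E
```

```text
{'clock': 0.0, 'joint_pos': [1.253, 0.213, -0.035, 1.323, 0.0, 1.571], 'qvel': [-0.001, 0.0, -0.001, 0.001, 0.002, -0.001], 'joint_torque': [-0.004, -68.617, 48.712, 0.018, -0.0, -0.0], 'eef_pos': [0.156, 0.475, 0.303], 'tool_rot': [[-0.95, 0.312, -0.0], [0.312, 0.95, -0.001], [0.0, -0.001, -1.0]], 'force': [0.155, 0.806, -0.812], 'moment': [-0.024, -0.016, -0.063], 'grip_force': 0.0, 'gripper_width': 0.999}
top [[501.6, 0.0, 315.2], [0.0, 501.6, 237.4], [0.0, 0.0, 1.0]] [[-0.005, -0.993, 0.12, 0.438], [-1.0, 0.003, -0.01, -0.084], [0.009, -0.12, -0.993, 1.197], [0.0, 0.0, 0.0, 1.0]]
scene [[455.4, 0.0, 308.6], [0.0, 455.4, 234.4], [0.0, 0.0, 1.0]] [[0.701, 0.525, -0.483, 1.077], [0.713, -0.523, 0.467, -0.574], [-0.008, -0.671, -0.741, 0.84], [0.0, 0.0, 0.0, 1.0]]
[[-0.001, -0.954, -0.3, 0.076], [1.0, -0.001, 0.001, 0.001], [-0.001, -0.3, 0.954, -0.071], [0.0, 0.0, 0.0, 1.0]] [[387.9660999221436, 0.0, 318.4534713415914], [0.0, 387.9660999221436, 238.57038153444375], [0.0, 0.0, 1.0]]
```

View pics/top0.png

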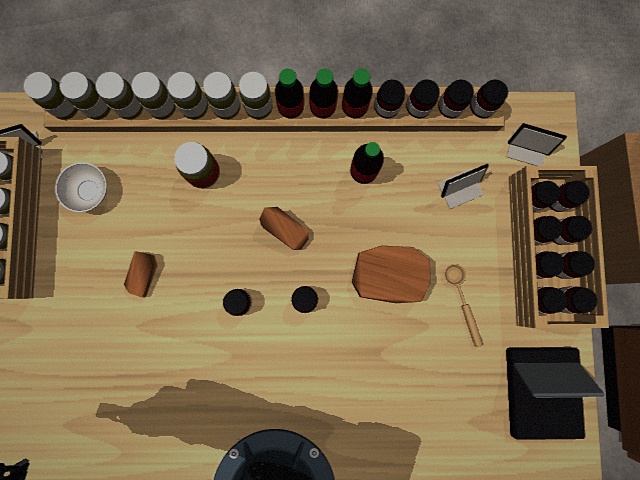

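View pics/scene0.png

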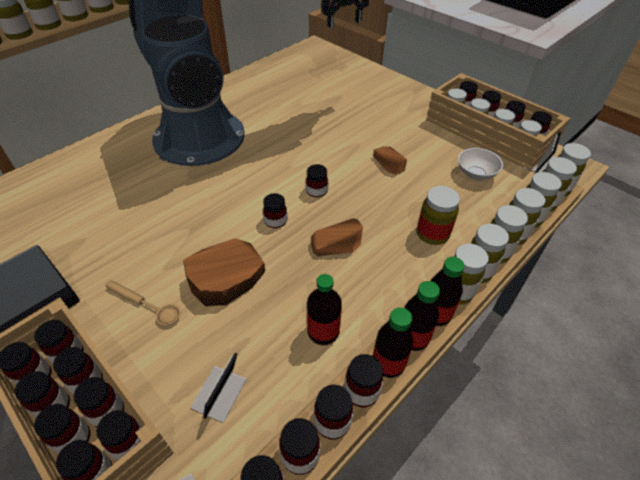

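```bash
cat > h.py <<'E'
import cv2,numpy as np
from scipy.optimize import minimize
def proj(X,K,P):
    c=(X-P[:3,3])@P[:3,:3]; q=c@K.T; return q[:,:2]/q[:,2:]
def oct(L,W,x0,x1,ew):
    return np.array([[-L/2,-ew],[x0,-W/2],[x1,-W/2],[L/2,-ew],[L/2,ew],[x1,W/2],[x0,W/2],[-L/2,ew]])
SH={'long':(oct(.12,.056,-.046,.038,.018),.0455,18,.0),'short':(oct(.1,.05,-.036,.03,.016),.033,8,.0),
 'stump':(oct(.17,.13,-.05,.05,.035),.05,10,0)}
def verts(n,p):
    o,h,a,_=SH[n]; z=h+o[:,0]*np.tan(np.radians(a))
    X=np.r_[np.c_[o,0*z],np.c_[o,z]]; c,s=np.cos(p[2]),np.sin(p[2])
    X[:,:2]=X[:,:2]@np.array([[c,s],[-s,c]])+p[:2]; return X
def seg(img,px,r):
    hsv=cv2.cvtColor(img,cv2.COLOR_RGB2HSV); h,s,v=[hsv[...,i].astype(int) for i in range(3)]
    m=((h<13)&(s>100)&(v>20)).astype(np.uint8)
    w=np.zeros_like(m);cv2.circle(w,px,r,1,-1);m&=w
    m=cv2.morphologyEx(m,cv2.MORPH_CLOSE,np.ones((5,5)));m=cv2.morphologyEx(m,cv2.MORPH_OPEN,np.ones((3,3)))
    n,l,st,_=cv2.connectedComponentsWithStats(m);k=1+np.argmax(st[1:,4]) if n>1 else 0
    return (l==k).astype(np.uint8)
def rend(n,p,K,P,S=4):
    q=cv2.convexHull((proj(verts(n,p),K,P)).astype(np.float32))
    m=np.zeros((480*S,640*S),np.uint8);cv2.fillPoly(m,[np.round(((q+.5)*S-.5)*8).astype(int)],1,shift=3);return m
def fit(n,views,p0,yaws):
    # views: list of (mask,K,P)
    B=[]
    for m,K,P in views:
        ys,xs=np.nonzero(m);B.append(cv2.resize(m,None,fx=4,fy=4,interpolation=0))
    def cost(p):
        t=0
        for b,(m,K,P) in zip(B,views):
            r=rend(n,p,K,P);t+=1-(r&b).sum()/(r|b).sum()
        return t
    out=[]
    for y in yaws:
        p=np.r_[p0,y];sx=p+np.array([[0,0,0],[.02,0,0],[0,.02,0],[0,0,.3]])
        o=minimize(cost,p,method='Nelder-Mead',options=dict(initial_simplex=sx,maxfev=70,xatol=3e-4,fatol=1e-4));out.append((o.fun,*o.x))
    return sorted(out)
E
python3 - <<'E'
from h import *
I={n:cv2.imread(f"pics/{n}0.png")[:,:,::-1].copy() for n in('top','scene')}
C={n:np.load(n+'.npz') for n in I}
px={'long':((285,228),(337,238)),'short':((140,273),(390,159)),'stump':((393,274),(224,272))}
def ray(n,u,z):
    K,P=C[n]['K'],C[n]['P'];d=P[:3,:3]@np.linalg.solve(K,[*u,1]);return P[:2,3]+d[:2]*(z-P[2,3])/d[2]
for n,(a,b) in px.items():
    R=60 if n=='stump' else 36
    V=[(seg(I[k],u,R),C[k]['K'],C[k]['P']) for k,u in(('top',a),('scene',b))]
    f=fit(n,V,ray('top',a,.025),np.arange(8)*np.pi/4)
    print(n,[v[0].sum() for v in V],np.round(f[:4],4).tolist())
    for (k,u),v in zip((('top',a),('scene',b)),V):
        cs,_=cv2.findContours(v[0],0,2);cv2.drawContours(I[k],cs,-1,(0,255,255),1)
        q=np.round(proj(verts(n,f[0][1:]),C[k]['K'],C[k]['P'])).astype(int);cv2.polylines(I[k],[q[8:]],True,(0,255,0))
g=lambda k,u,r:cv2.resize(I[k][u[1]-r:u[1]+r,u[0]-r:u[0]+r],(266,266),interpolation=0)
cv2.imwrite("pics/fit.png",np.vstack([np.hstack([g('top',px[n][0],60 if n=='stump' else 40) for n in px]),np.hstack([g('scene',px[n][1],60 if n=='stump' else 40) for n in px])])[:,:,::-1])
for n,u,h in(('jl',(237,302),.07),('jr',(305,299),.07),('olive',(192,158),.125),('juice',(373,149),.18)):print(n,ray('top',u,h).round(3))
E
```

```text
long [np.uint64(1189), np.uint64(1296)] [[0.2427, 0.6025, -0.022, 0.9309], [0.2436, 0.603, -0.0218, 7.2202], [0.2443, 0.6017, -0.023, 0.9419], [0.2444, 0.6024, -0.022, 0.9282]]
short [np.uint64(1010), np.uint64(537)] [[0.2617, 0.4957, 0.3133, 6.0365], [0.2634, 0.4954, 0.3139, -0.2776], [0.264, 0.4954, 0.3139, -0.26], [0.2649, 0.4949, 0.3136, 6.0279]]
stump [np.uint64(3735), np.uint64(3624)] [[0.214, 0.4911, -0.2687, 4.6272], [0.2146, 0.4911, -0.2685, 4.6553], [0.2168, 0.4908, -0.269, 4.6321], [0.2183, 0.4904, -0.2691, 4.6918]]
jl [0.429 0.079]
jr [ 0.435 -0.072]
olive [0.743 0.174]
juice [ 0.746 -0.216]
```

View pics/fit.png

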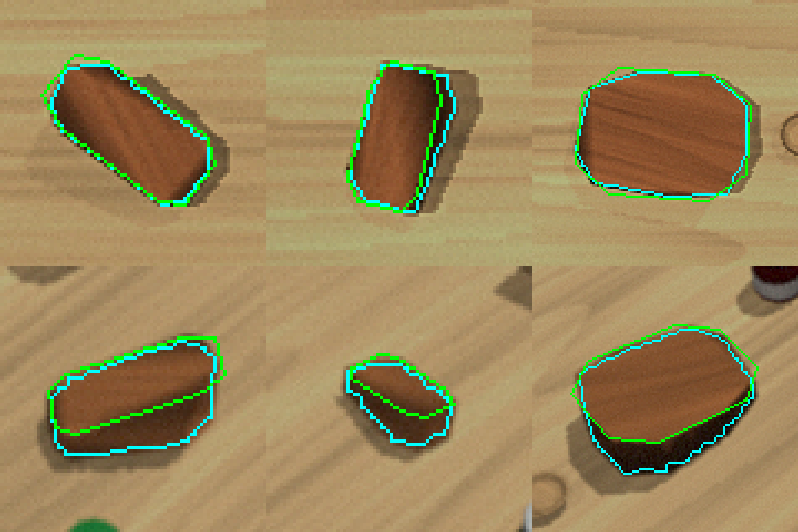

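The top view shows the short wedge at (140,273), the long wedge at (285,228) and the stump at (393,274). The fits agree with both views. I'll move over the long wedge.

Emit:
servo_tool:
  plan:
    - [[-0.0362, -0.0208, 0, 0], [-0.0362, -0.0208, 0, 0], [-0.0362, -0.0208, 0, 0], [-0.0362, -0.0208, 0, 0], [-0.0362, -0.0208, 0, 0], [-0.0362, -0.0208, 0, 0], [-0.0362, -0.0208, 0, 0], [-0.0362, -0.0208, 0, 0], [-0.0362, -0.0208, 0, 0], [-0.0362, -0.0208, 0, 0]]
  hand: 85

```text
clock: 1.15
eef_pos: [0.38, 0.2252, 0.3039]
tool_rot: [[-0.95, 0.312, -0.0], [0.312, 0.95, -0.0], [0.0, -0.0, -1.0]]
force: [0.7, 1.2, -0.3]
gripper_width: 0.994
grip_force: 0.0
```

Emit:
servo_tool:
  plan:
    - [[-0.0362, -0.0208, 0, 0], [-0.0362, -0.0208, 0, 0], [-0.0362, -0.0208, 0, 0], [-0.0362, -0.0208, 0, 0], [-0.0362, -0.0208, 0, 0], [-0.0362, -0.0208, 0, 0], [-0.0362, -0.0208, 0, 0], [-0.0362, -0.0208, 0, 0], [-0.0362, -0.0208, 0, 0], [-0.0362, -0.0208, 0, 0]]

```text
clock: 2.15
eef_pos: [0.6031, -0.0234, 0.3036]
tool_rot: [[-0.95, 0.313, -0.0], [0.313, 0.95, 0.0], [0.0, -0.0, -1.0]]
force: [0.3, 0.2, 0.3]
gripper_width: 0.993
grip_force: 0.0
```

Emit:
servo_tool:
  plan:
    - [[0, 0, 0, 0.0925], [0, 0, 0, 0.0925], [0, 0, 0, 0.0925], [0, 0, 0, 0.0925], [0, 0, 0, 0.0925], [0, 0, 0, 0.0925], [0, 0, 0, 0.0925], [0, 0, 0, 0.0925], [0, 0, 0, 0.0925], [0, 0, 0, 0.0925]]

```text
clock: 3.15
eef_pos: [0.6023, -0.0222, 0.3036]
tool_rot: [[0.205, 0.979, -0.001], [0.979, -0.205, -0.0], [-0.0, -0.001, -1.0]]
force: [0.3, 0.1, 0.4]
gripper_width: 1.003
grip_force: 0.0
```

Emit:
servo_tool:
  plan:
    - [[0, 0, 0, 0.0925], [0, 0, 0, 0.0925], [0, 0, 0, 0.0925], [0, 0, 0, 0], [0, 0, 0, 0]]

```text
clock: 3.65
eef_pos: [0.6024, -0.0222, 0.3037]
tool_rot: [[0.59, 0.807, -0.0], [0.807, -0.59, -0.0], [-0.0, -0.0, -1.0]]
force: [0.3, -0.5, 0.4]
gripper_width: 0.993
grip_force: 0.0
```

```bash
cat > w.py <<'E'
import sys
from h import *
from workcell import bot
def wrist(n,p0,pic,z=0):
    s=bot.sense();c=bot.camera("wrist");T=np.eye(4);T[:3,:3]=s["tool_rot"];T[:3,3]=s["eef_pos"]
    P=T@np.array(c["mount"]);P[2,3]-=z;K=np.array(c["intrinsics"]);I=c["img"].copy()
    u=proj(np.array([[p0[0],p0[1],.025]]),K,P)[0]
    m=seg(I,tuple(int(v) for v in u),130)
    f=fit(n,[(m,K,P)],np.array(p0[:2]),[p0[2],p0[2]+np.pi])
    for g in f:print(n,np.round(g,4))
    q=np.round(proj(verts(n,f[0][1:]),K,P)).astype(int)
    cs,_=cv2.findContours(m,0,2);cv2.drawContours(I,cs,-1,(0,255,255),1)
    cv2.polylines(I,[q[8:]],True,(0,255,0));cv2.imwrite(pic,I[:,:,::-1])
    d=f[0][1:3]-s["eef_pos"][:2];R=np.array(s["tool_rot"]);print("tool shift to origin (share)",(R.T@[*d,0]/.8).round(4))
    return f[0]
E
python3 -c "
from w import *
wrist('long',(.6025,-.022,.931),'pics/wl.png')"
```

```text
long [ 0.9574  0.5858 -0.0254  0.8465]
long [ 0.9629  0.5958 -0.0275  4.3718]
tool shift to origin (share) [-0.0156 -0.0144  0.    ]
```

View pics/wl.png

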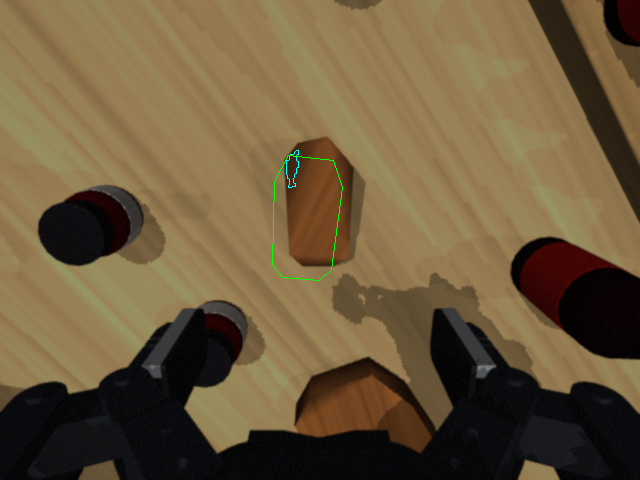

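```bash
python3 - <<'E'
import cv2
I=cv2.imread('pics/wl.png');H=cv2.cvtColor(I,cv2.COLOR_BGR2HSV)
for u in((320,200),(305,230),(347,200),(340,255),(322,145),(360,215),(250,200),(420,150),(320,300),(330,170)):print(u,H[u[1],u[0]])
E
sed -i 's/^def seg(img,px,r):/def seg(img,px,r,hm=13,vm=20):/;s/(h<13)&(s>100)&(v>20)/(h<hm)\&(s>100)\&(v>vm)/' h.py
sed -i 's/for i in u),130)/&/;s/int(v) for v in u),130)/int(v) for v in u),130,int(sys.argv[1]) if len(sys.argv)>1 else 15)/' w.py
python3 - 15 <<'E'
from w import *
wrist('long',(.6025,-.022,.931),'pics/wl2.png')
E
```

```text
(320, 200) [ 14 183 110]
(305, 230) [ 13 183 113]
(347, 200) [ 14 194  80]
(340, 255) [ 13 190 117]
(322, 145) [ 14 182 112]
(360, 215) [ 18 121 101]
(250, 200) [ 18 116 154]
(420, 150) [ 18 118 151]
(320, 300) [ 20 110 153]
(330, 170) [ 14 187 120]
long [ 0.0656  0.6023 -0.0229  0.953 ]
long [ 0.1794  0.6023 -0.0233  4.1127]
tool shift to origin (share) [-0.0009  0.0004  0.    ]
```

View pics/wl2.png

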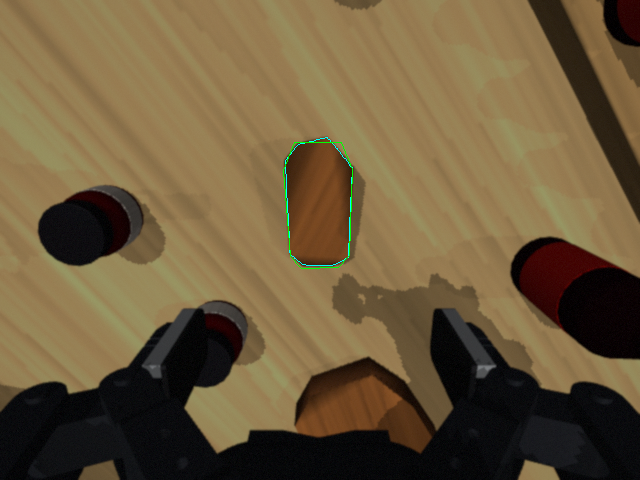

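Emit:
servo_tool:
  plan:
    - [[-0.0009, 0.0004, 0.03, -0.0085], [0, 0, 0.04, 0], [0, 0, 0.04, 0], [0, 0, 0.04, 0], [0, 0, 0.04, 0], [0, 0, 0.04, 0], [0, 0, 0.03, 0], [0, 0, 0.012, 0], [0, 0, 0.005, 0], [0, 0, 0, 0]]

```text
clock: 4.75
eef_pos: [0.6026, -0.0229, 0.0828]
tool_rot: [[0.582, 0.813, 0.001], [0.813, -0.582, -0.0], [0.0, 0.0, -1.0]]
force: [0.3, 0.9, 0.7]
gripper_width: 0.996
grip_force: 0.0
```

Emit:
servo_tool:
  plan:
    - [[0, 0, 0, 0], [0, 0, 0, 0], [0, 0, 0, 0], [0, 0, 0, 0], [0, 0, 0, 0], [0, 0, 0, 0], [0, 0, 0, 0], [0, 0, 0, 0]]
  hand: 45
  grip_force: 25

```text
clock: 5.55
eef_pos: [0.6029, -0.023, 0.0835]
tool_rot: [[0.583, 0.812, 0.002], [0.812, -0.583, -0.0], [0.001, 0.001, -1.0]]
force: [0.0, -0.4, 5.2]
gripper_width: 0.654
grip_force: 26.7
```

Emit:
servo_tool:
  plan:
    - [[0, 0, -0.02, 0], [0, 0, -0.03, 0], [0, 0, -0.03, 0], [0, 0, -0.03, 0], [0, 0, -0.03, 0], [0, 0, -0.03, 0], [0, 0, -0.03, 0], [0, 0, -0.01, 0]]

```text
clock: 6.35
eef_pos: [0.603, -0.023, 0.2531]
tool_rot: [[0.583, 0.812, 0.004], [0.812, -0.583, -0.0], [0.002, 0.003, -1.0]]
force: [-0.4, 0.4, -1.4]
gripper_width: 0.652
grip_force: 28.3
```

Emit:
servo_tool:
  plan:
    - [[-0.0331, 0.0066, 0, 0], [-0.0331, 0.0066, 0, 0], [-0.0331, 0.0066, 0, 0], [-0.0331, 0.0066, 0, 0], [-0.0331, 0.0066, 0, 0], [-0.0331, 0.0066, 0, 0], [-0.0331, 0.0066, 0, 0], [-0.0331, 0.0066, 0, 0], [-0.0331, 0.0066, 0, 0], [-0.0331, 0.0066, 0, 0]]

```text
clock: 7.35
eef_pos: [0.49, -0.2697, 0.2497]
tool_rot: [[0.583, 0.812, -0.001], [0.812, -0.583, 0.0], [-0.0, -0.001, -1.0]]
force: [0.3, -1.5, -2.5]
gripper_width: 0.653
grip_force: 28.2
```

Emit:
servo_tool:
  plan:
    - [[0, 0, 0, -0.07], [0, 0, 0, -0.07], [0, 0, 0, -0.07], [0, 0, 0, -0.07], [0, 0, 0, -0.07], [0, 0, 0, 0], [0, 0, 0, 0]]

```text
clock: 8.05
eef_pos: [0.4906, -0.2688, 0.2499]
tool_rot: [[0.076, 0.997, -0.0], [0.997, -0.076, 0.0], [0.0, -0.0, -1.0]]
force: [0.3, -0.7, -2.8]
gripper_width: 0.65
grip_force: 28.2
```

```bash
python3 - <<'E'
from workcell import bot
import cv2,numpy as np
s=bot.sense();print(s['eef_pos'],s['joint_pos'],np.degrees(np.arctan2(s['tool_rot'][1][0],s['tool_rot'][0][0])))
a=bot.camera("scene")["img"][150:350,130:400];b=bot.camera("wrist")["img"]
a=cv2.resize(a,None,fx=1.48,fy=1.48);b=cv2.resize(b,(400,300));a=a[:300,:400]
cv2.imwrite("pics/c1.png",np.hstack([cv2.resize(a,(400,300)),b])[:,:,::-1])
E
```

```text
[ 0.49063169 -0.26879175  0.24993344] [-5.01180213e-01  3.50216757e-01  1.32617391e-02  1.23427030e+00
 -2.19798410e-05  1.14564832e+00] 85.64367420696017
```

View pics/c1.png

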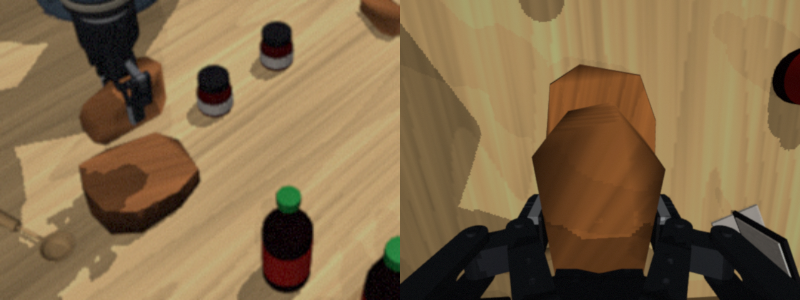

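Emit:
servo_tool:
  plan:
    - [[0, 0, 0.03, 0], [0, 0, 0.03, 0], [0, 0, 0.03, 0], [0, 0, 0.025, 0], [0, 0, 0.01, 0], [0, 0, 0, 0], [0, 0, 0, 0]]
  grip_force: 20

```text
clock: 8.85
eef_pos: [0.4911, -0.2691, 0.1512]
tool_rot: [[0.073, 0.997, 0.001], [0.997, -0.073, -0.0], [-0.0, 0.001, -1.0]]
force: [-0.2, 0.1, -2.2]
gripper_width: 0.653
grip_force: 28.1
```

Emit:
servo_tool:
  plan:
    - [[0, 0, 0.0025, 0], [0, 0, 0.0025, 0], [0, 0, 0.0025, 0], [0, 0, 0, 0]]

```text
clock: 9.25
eef_pos: [0.4907, -0.2688, 0.1442]
tool_rot: [[0.073, 0.997, -0.0], [0.997, -0.073, 0.0], [0.0, -0.0, -1.0]]
force: [-0.4, -0.1, -2.3]
gripper_width: 0.647
grip_force: 28.1
```

Emit:
servo_tool:
  plan:
    - [[0, 0, 0.0025, 0], [0, 0, 0.0025, 0], [0, 0, 0, 0], [0, 0, 0, 0]]

```text
clock: 9.65
eef_pos: [0.4909, -0.2683, 0.1406]
tool_rot: [[0.072, 0.997, 0.001], [0.997, -0.072, 0.001], [0.001, 0.0, -1.0]]
force: [-0.1, 5.8, 3.9]
gripper_width: 0.654
grip_force: 28.7
```

Emit:
servo_tool:
  plan:
    - [[0, 0, 0.0025, 0], [0, 0, 0.0025, 0], [0, 0, 0, 0], [0, 0, 0, 0]]

```text
clock: 10.05
eef_pos: [0.4911, -0.2684, 0.1367]
tool_rot: [[0.072, 0.997, 0.001], [0.997, -0.072, 0.001], [0.001, 0.001, -1.0]]
force: [1.1, 5.4, 4.1]
gripper_width: 0.654
grip_force: 28.6
```

Emit:
servo_tool:
  plan:
    - [[0, 0, 0.0025, 0], [0, 0, 0.0012, 0], [0, 0, 0, 0], [0, 0, 0, 0]]

```text
clock: 10.45
eef_pos: [0.4912, -0.2683, 0.1338]
tool_rot: [[0.072, 0.997, 0.001], [0.997, -0.072, 0.001], [0.001, 0.001, -1.0]]
force: [1.6, 7.0, 3.9]
gripper_width: 0.65
grip_force: 28.7
```

Emit:
servo_tool:
  plan:
    - [[0, 0, 0.0012, 0], [0, 0, 0, 0], [0, 0, 0, 0]]

```text
clock: 10.75
eef_pos: [0.4913, -0.2682, 0.133]
tool_rot: [[0.072, 0.997, 0.002], [0.997, -0.072, 0.001], [0.001, 0.001, -1.0]]
force: [0.9, 8.5, 7.4]
gripper_width: 0.656
grip_force: 29.1
```

Emit:
servo_tool:
  plan:
    - [[0, 0, 0.0012, 0], [0, 0, 0, 0], [0, 0, 0, 0]]

```text
clock: 11.05
eef_pos: [0.4914, -0.2682, 0.1327]
tool_rot: [[0.072, 0.997, 0.002], [0.997, -0.072, 0.001], [0.001, 0.002, -1.0]]
force: [-2.0, 11.2, 19.6]
gripper_width: 0.649
grip_force: 30.7
```

Emit:
servo_tool:
  plan:
    - [[0, 0, 0, 0], [0, 0, 0, 0], [0, 0, 0, 0], [0, 0, 0, 0], [0, 0, 0, 0]]
  hand: 70

```text
clock: 11.55
eef_pos: [0.4907, -0.2689, 0.1313]
tool_rot: [[0.073, 0.997, -0.0], [0.997, -0.073, -0.0], [-0.0, -0.0, -1.0]]
force: [0.8, -0.1, -0.5]
gripper_width: 0.818
grip_force: 0.0
```

Emit:
servo_tool:
  plan:
    - [[0, 0, -0.01, 0], [0, 0, -0.03, 0], [0, 0, -0.05, 0], [0, 0, -0.05, 0], [0, 0, -0.05, 0], [0, 0, -0.03, 0], [0, 0, 0, 0], [0, 0, 0, 0]]
  hand: 85

```text
clock: 12.35
eef_pos: [0.4909, -0.2689, 0.3079]
tool_rot: [[0.073, 0.997, 0.001], [0.997, -0.073, -0.0], [-0.0, 0.001, -1.0]]
force: [0.5, 0.1, 0.1]
gripper_width: 0.998
grip_force: 0.0
```

```bash
python3 - <<'E'
from workcell import bot
import cv2,numpy as np
s=bot.sense();print(s['eef_pos'],s['clock'])
a=bot.camera("scene")["img"][180:330,150:350];b=bot.camera("wrist")["img"]
cv2.imwrite("wr.png",b[:,:,::-1]);np.savez("wr.npz",p=s['eef_pos'],R=s['tool_rot'])
cv2.imwrite("pics/c2.png",np.hstack([cv2.resize(a,(400,300)),cv2.resize(b,(400,300))])[:,:,::-1])
E
```

```text
[ 0.49086233 -0.26890921  0.30785975] 12.35
```

View pics/c2.png

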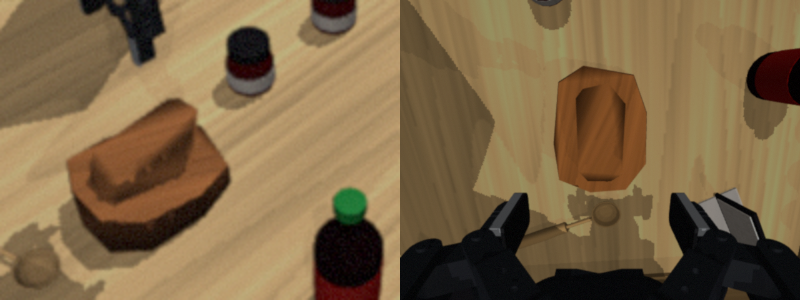

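The picture shows the long wedge seated flush and central on the stump, at (600,130) in the wrist half of the view. The short wedge is next.

Emit:
servo_tool:
  plan:
    - [[0.0363, -0.0024, 0, 0], [0.0363, -0.0024, 0, 0], [0.0363, -0.0024, 0, 0], [0.0363, -0.0024, 0, 0], [0.0363, -0.0024, 0, 0], [0.0363, -0.0024, 0, 0], [0.0363, -0.0024, 0, 0], [0.0363, -0.0024, 0, 0], [0.0363, -0.0024, 0, 0], [0.0363, -0.0024, 0, 0]]

```text
clock: 13.45
eef_pos: [0.4921, 0.0233, 0.3065]
tool_rot: [[0.073, 0.997, -0.002], [0.997, -0.073, -0.0], [-0.0, -0.002, -1.0]]
force: [0.4, 0.4, 0.3]
gripper_width: 0.997
grip_force: 0.0
```

Emit:
servo_tool:
  plan:
    - [[0.0363, -0.0024, 0, 0], [0.0363, -0.0024, 0, 0], [0.0363, -0.0024, 0, 0], [0.0363, -0.0024, 0, 0], [0.0363, -0.0024, 0, 0], [0.0363, -0.0024, 0, 0], [0.0363, -0.0024, 0, 0], [0.0363, -0.0024, 0, 0], [0.0363, -0.0024, 0, 0], [0.0363, -0.0024, 0, 0]]

```text
clock: 14.45
eef_pos: [0.4942, 0.3142, 0.3063]
tool_rot: [[0.073, 0.997, -0.002], [0.997, -0.073, -0.001], [-0.001, -0.002, -1.0]]
force: [0.4, 0.3, -0.0]
gripper_width: 0.993
grip_force: 0.0
```

Emit:
servo_tool:
  plan:
    - [[0, 0, 0, -0.0882], [0, 0, 0, -0.0882], [0, 0, 0, -0.0882], [0, 0, 0, -0.0882], [0, 0, 0, -0.0882], [0, 0, 0, -0.0882], [0, 0, 0, -0.0882], [0, 0, 0, -0.0882], [0, 0, 0, -0.0882], [0, 0, 0, -0.0882]]

```text
clock: 15.45
eef_pos: [0.4943, 0.313, 0.3062]
tool_rot: [[-0.968, 0.25, -0.002], [0.25, 0.968, -0.001], [0.001, -0.002, -1.0]]
force: [0.8, 0.0, -0.1]
gripper_width: 0.994
grip_force: 0.0
```

Emit:
servo_tool:
  plan:
    - [[0, 0, 0, 0], [0, 0, 0, 0]]

```text
clock: 15.65
eef_pos: [0.4945, 0.3131, 0.3067]
tool_rot: [[-0.966, 0.259, -0.001], [0.259, 0.966, -0.001], [0.001, -0.001, -1.0]]
force: [-0.6, -0.5, 0.4]
gripper_width: 0.991
grip_force: 0.0
```

```bash
python3 - 16 <<'E'
from w import *
wrist('short',(.4955,.3136,-.26),'pics/ws.png')
s=bot.sense();print(s['clock'],s['eef_pos'],np.arctan2(s['tool_rot'][1][0],s['tool_rot'][0][0]))
E
```

```text
short [ 0.0697  0.4974  0.3143 -0.3029]
short [0.0723 0.4982 0.3138 2.8378]
tool shift to origin (share) [-0.0032  0.0025 -0.    ]
15.7 [0.49451071 0.31307687 0.30688245] 2.8794266269831086
```

View pics/ws.png

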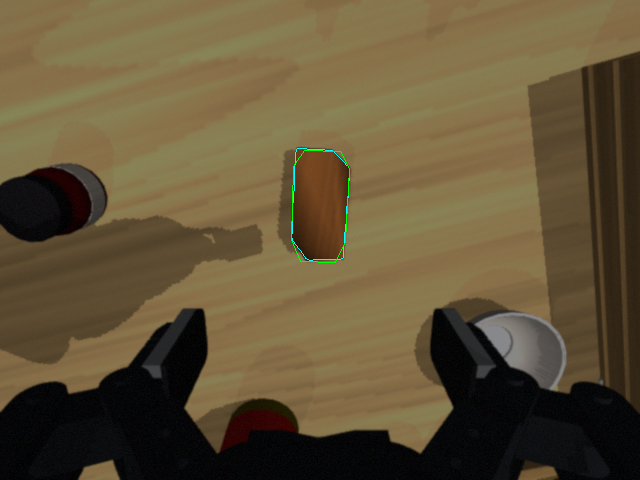

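```bash
python3 - <<'E'
from h import *; import h
from workcell import bot
V=[]
for k,u in(('top',(140,273)),('scene',(390,159))):
    I=cv2.imread(f"pics/{k}0.png")[:,:,::-1].copy();C=np.load(k+'.npz');V.append((seg(I,u,36),C['K'],C['P']))
s=bot.sense();c=bot.camera("wrist");T=np.eye(4);T[:3,:3]=s["tool_rot"];T[:3,3]=s["eef_pos"]
V.append((seg(c["img"],(320,205),130,16),np.array(c["intrinsics"]),T@np.array(c["mount"])))
B=[cv2.resize(v[0],None,fx=4,fy=4,interpolation=0) for v in V]
def costs(p):
    e=np.clip(p[3:],.0,.025);o=h.oct(.1,.05,-.036,.03,.016)
    for i,j in enumerate((0,3,4,7)):o[j,1]=np.sign(o[j,1])*e[i]
    h.SH['short']=(o,.033,8,0);t=[]
    for b,(m,K,P) in zip(B,V):
        r=rend('short',p,K,P);t.append(1-(r&b).sum()/(r|b).sum())
    return np.array(t)
for y in(-.28,2.86):
    p=np.r_[.4965,.3138,y,[.016]*4];sx=np.vstack([p,p+np.diag([.005,.005,.1]+[.006]*4)])
    o=minimize(lambda p:costs(p).sum(),p,method='Nelder-Mead',options=dict(initial_simplex=sx,maxfev=250))
    print(o.fun,costs(o.x).round(3),o.x.round(4))
I=cv2.imread("pics/scene0.png")[129:189,355:435]
x=cv2.convertScaleAbs(cv2.resize(I,(800,600),interpolation=cv2.INTER_CUBIC),alpha=1.6)
cv2.imwrite("pics/sc.png",x)
E
```

```text
0.26160452595473715 [0.069 0.151 0.041] [ 0.4976  0.3142 -0.312   0.0228  0.0062  0.0143  0.0062]
0.3958611627708729 [0.09  0.247 0.059] [0.4979 0.3142 2.8566 0.0151 0.0117 0.0213 0.0141]
```

View pics/sc.png

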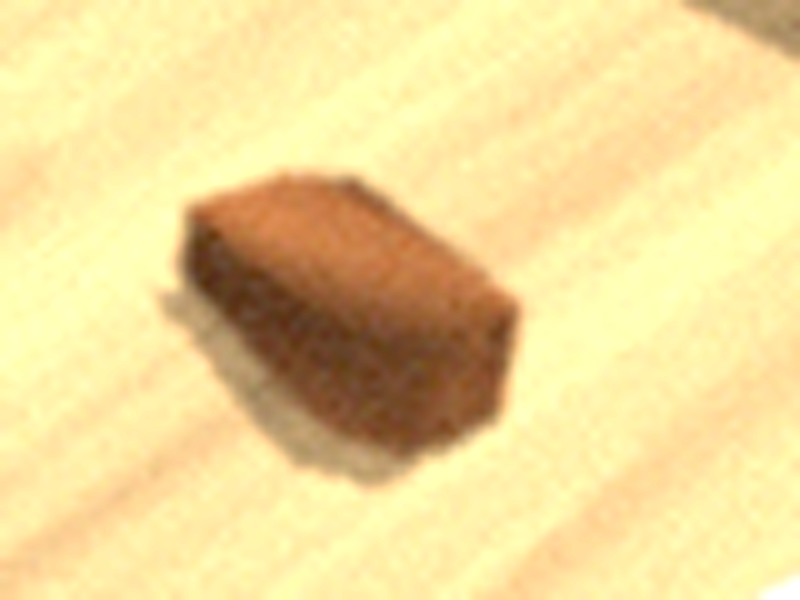

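The crop shows the near-right end at (500,370) clearly taller than the left end at (190,240). The +x end therefore points along yaw -0.31. Grasping now.

Emit:
servo_tool:
  plan:
    - [[-0.0034, 0.0024, 0.03, 0.032], [0, 0, 0.04, 0], [0, 0, 0.04, 0], [0, 0, 0.04, 0], [0, 0, 0.04, 0], [0, 0, 0.04, 0], [0, 0, 0.035, 0], [0, 0, 0.015, 0], [0, 0, 0.006, 0], [0, 0, 0, 0]]

```text
clock: 16.75
eef_pos: [0.498, 0.3145, 0.079]
tool_rot: [[-0.953, 0.304, 0.0], [0.304, 0.953, 0.0], [-0.0, 0.0, -1.0]]
force: [1.1, -0.3, -0.7]
gripper_width: 0.989
grip_force: 0.0
```

Emit:
servo_tool:
  plan:
    - [[0, 0, 0, 0], [0, 0, 0, 0], [0, 0, 0, 0], [0, 0, 0, 0], [0, 0, 0, 0], [0, 0, 0, 0], [0, 0, 0, 0], [0, 0, 0, 0]]
  hand: 40
  grip_force: 20

```text
clock: 17.55
eef_pos: [0.4983, 0.3146, 0.0797]
tool_rot: [[-0.953, 0.304, 0.001], [0.304, 0.953, 0.001], [-0.001, 0.001, -1.0]]
force: [-1.4, -0.6, 6.4]
gripper_width: 0.585
grip_force: 21.0
```

Emit:
servo_tool:
  plan:
    - [[0, 0, -0.02, 0], [0, 0, -0.03, 0], [0, 0, -0.04, 0], [0, 0, -0.04, 0], [0, 0, -0.04, 0], [0, 0, -0.04, 0], [0, 0, -0.03, 0], [0, 0, 0, 0]]

```text
clock: 18.35
eef_pos: [0.4987, 0.315, 0.2744]
tool_rot: [[-0.953, 0.304, 0.005], [0.304, 0.953, 0.003], [-0.004, 0.004, -1.0]]
force: [0.4, 0.5, -1.8]
gripper_width: 0.586
grip_force: 22.3
```

Emit:
servo_tool:
  plan:
    - [[0, 0, 0, 0.085], [0, 0, 0, 0.085], [0, 0, 0, 0.085], [0, 0, 0, 0.085], [0, 0, 0, 0.085], [0, 0, 0, 0.085], [0, 0, 0, 0.085], [0, 0, 0, 0.085], [0, 0, 0, 0.085], [0, 0, 0, 0.085]]

```text
clock: 19.35
eef_pos: [0.4975, 0.3142, 0.2697]
tool_rot: [[0.078, 0.997, -0.001], [0.997, -0.078, -0.001], [-0.001, -0.001, -1.0]]
force: [0.1, 0.7, -1.7]
gripper_width: 0.58
grip_force: 22.2
```

Emit:
servo_tool:
  plan:
    - [[-0.0364, 0.0022, 0, 0], [-0.0364, 0.0022, 0, 0], [-0.0364, 0.0022, 0, 0], [-0.0364, 0.0022, 0, 0], [-0.0364, 0.0022, 0, 0], [-0.0364, 0.0022, 0, 0], [-0.0364, 0.0022, 0, 0], [-0.0364, 0.0022, 0, 0], [-0.0364, 0.0022, 0, 0], [-0.0364, 0.0022, 0, 0]]

```text
clock: 20.35
eef_pos: [0.4937, 0.0215, 0.2699]
tool_rot: [[0.073, 0.997, -0.001], [0.997, -0.073, -0.0], [-0.0, -0.001, -1.0]]
force: [1.0, -0.4, -2.1]
gripper_width: 0.583
grip_force: 22.2
```

Emit:
servo_tool:
  plan:
    - [[-0.0364, 0.0022, 0, 0], [-0.0364, 0.0022, 0, 0], [-0.0364, 0.0022, 0, 0], [-0.0364, 0.0022, 0, 0], [-0.0364, 0.0022, 0, 0], [-0.0364, 0.0022, 0, 0], [-0.0364, 0.0022, 0, 0], [-0.0364, 0.0022, 0, 0], [-0.0364, 0.0022, 0, 0], [-0.0364, 0.0022, 0, 0]]

```text
clock: 21.35
eef_pos: [0.4901, -0.2701, 0.2698]
tool_rot: [[0.073, 0.997, -0.001], [0.997, -0.073, 0.001], [0.0, -0.001, -1.0]]
force: [0.1, 0.3, -1.5]
gripper_width: 0.586
grip_force: 22.2
```

Emit:
servo_tool:
  plan:
    - [[0, 0, 0, 0], [0, 0, 0, 0], [0, 0, 0, 0]]

```text
clock: 21.65
eef_pos: [0.4905, -0.2683, 0.2702]
tool_rot: [[0.072, 0.997, -0.001], [0.997, -0.072, 0.001], [0.0, -0.001, -1.0]]
force: [0.2, 0.4, -2.1]
gripper_width: 0.58
grip_force: 22.3
```

Emit:
servo_tool:
  plan:
    - [[0, 0, 0.03, 0], [0, 0, 0.03, 0], [0, 0, 0.03, 0], [0, 0, 0.011, 0], [0, 0, 0, 0], [0, 0, 0, 0], [0, 0, 0, 0]]

```text
clock: 22.35
eef_pos: [0.4912, -0.2692, 0.1911]
tool_rot: [[0.072, 0.997, 0.002], [0.997, -0.072, -0.001], [-0.001, 0.002, -1.0]]
force: [0.3, -0.3, -2.6]
gripper_width: 0.58
grip_force: 22.2
```

Emit:
servo_tool:
  plan:
    - [[0, 0, 0.0025, 0], [0, 0, 0.0025, 0], [0, 0, 0, 0], [0, 0, 0, 0]]

```text
clock: 22.75
eef_pos: [0.4906, -0.2691, 0.1858]
tool_rot: [[0.073, 0.997, -0.0], [0.997, -0.073, 0.0], [0.0, -0.0, -1.0]]
force: [-0.2, 1.2, -2.0]
gripper_width: 0.584
grip_force: 22.2
```

Emit:
servo_tool:
  plan:
    - [[0, 0, 0.0025, 0], [0, 0, 0.0012, 0], [0, 0, 0, 0], [0, 0, 0, 0]]

```text
clock: 23.15
eef_pos: [0.4906, -0.269, 0.1828]
tool_rot: [[0.073, 0.997, -0.0], [0.997, -0.073, 0.0], [0.0, -0.0, -1.0]]
force: [-0.2, -0.3, -1.5]
gripper_width: 0.579
grip_force: 22.2
```

Emit:
servo_tool:
  plan:
    - [[0, 0, 0.002, 0], [0, 0, 0.001, 0], [0, 0, 0, 0], [0, 0, 0, 0]]

```text
clock: 23.55
eef_pos: [0.4907, -0.2692, 0.1807]
tool_rot: [[0.073, 0.997, 0.0], [0.997, -0.073, -0.0], [-0.0, 0.0, -1.0]]
force: [-0.3, -1.0, 3.0]
gripper_width: 0.581
grip_force: 22.8
```

Emit:
servo_tool:
  plan:
    - [[0, 0, 0.002, 0], [0, 0, 0, 0], [0, 0, 0, 0]]

```text
clock: 23.85
eef_pos: [0.4906, -0.2691, 0.1789]
tool_rot: [[0.073, 0.997, 0.0], [0.997, -0.073, -0.0], [-0.0, 0.0, -1.0]]
force: [-0.1, -1.0, 2.8]
gripper_width: 0.579
grip_force: 22.9
```

Emit:
servo_tool:
  plan:
    - [[0, 0, 0.0015, 0], [0, 0, 0, 0], [0, 0, 0, 0]]

```text
clock: 24.15
eef_pos: [0.4906, -0.2691, 0.1776]
tool_rot: [[0.073, 0.997, -0.0], [0.997, -0.073, -0.0], [-0.0, -0.0, -1.0]]
force: [-0.1, -1.5, 3.1]
gripper_width: 0.58
grip_force: 22.9
```

Emit:
servo_tool:
  plan:
    - [[0, 0, 0.0015, 0], [0, 0, 0, 0], [0, 0, 0, 0]]

```text
clock: 24.45
eef_pos: [0.4905, -0.269, 0.1764]
tool_rot: [[0.073, 0.997, -0.0], [0.997, -0.073, 0.0], [0.0, -0.0, -1.0]]
force: [0.2, -1.9, 3.1]
gripper_width: 0.577
grip_force: 22.9
```

Emit:
servo_tool:
  plan:
    - [[0, 0, 0.001, 0], [0, 0, 0, 0], [0, 0, 0, 0]]

```text
clock: 24.75
eef_pos: [0.4906, -0.2692, 0.1758]
tool_rot: [[0.073, 0.997, 0.0], [0.997, -0.073, -0.0], [-0.0, 0.0, -1.0]]
force: [-0.6, -2.3, 5.3]
gripper_width: 0.578
grip_force: 23.3
```

Nearly flush. One more small step, then release, retreat and look.

Emit:
servo_tool:
  plan:
    - [[0, 0, 0.0007, 0], [0, 0, 0, 0], [0, 0, 0, 0]]

```text
clock: 25.05
eef_pos: [0.4906, -0.2695, 0.1755]
tool_rot: [[0.073, 0.997, 0.0], [0.997, -0.073, -0.001], [-0.001, 0.0, -1.0]]
force: [-1.7, -4.7, 8.5]
gripper_width: 0.581
grip_force: 23.8
```

Emit:
servo_tool:
  plan:
    - [[0, 0, 0, 0], [0, 0, 0, 0], [0, 0, 0, 0], [0, 0, 0, 0], [0, 0, 0, 0]]
  hand: 65

```text
clock: 25.55
eef_pos: [0.4905, -0.269, 0.175]
tool_rot: [[0.073, 0.997, -0.0], [0.997, -0.073, 0.0], [0.0, -0.0, -1.0]]
force: [-0.2, -0.2, -1.3]
gripper_width: 0.76
grip_force: 0.0
```

Emit:
servo_tool:
  plan:
    - [[0, 0, -0.01, 0], [0, 0, -0.03, 0], [0, 0, -0.05, 0], [0, 0, -0.05, 0], [0, 0, -0.05, 0], [0, 0, 0, 0], [0, 0, 0, 0]]
  hand: 80

```text
clock: 26.25
eef_pos: [0.4909, -0.2692, 0.3283]
tool_rot: [[0.073, 0.997, 0.002], [0.997, -0.073, -0.001], [-0.001, 0.002, -1.0]]
force: [-0.6, -0.6, -0.4]
gripper_width: 0.94
grip_force: 0.0
```

```bash
python3 - <<'E'
from workcell import bot
import cv2,numpy as np
a=bot.camera("scene")["img"][160:330,150:377];b=bot.camera("wrist")["img"]
cv2.imwrite("pics/c3.png",np.hstack([cv2.resize(a,(400,300)),cv2.resize(b,(400,300))])[:,:,::-1])
E
```

```text
(no output)
```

View pics/c3.png

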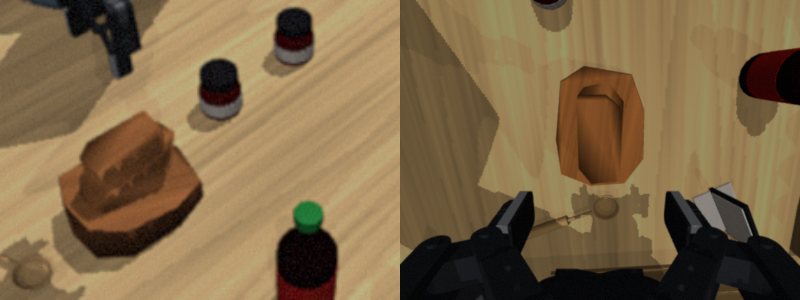

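The picture shows both wedges stacked straight and central on the stump, at (600,130) in the wrist half. The jars, bottle and spoon that are in view have not moved.

```bash
python3 -c "
from workcell import bot
print(bot.hand_in())"
```

```text
the job is handed in; nothing more can be done
None
```

The riser is built and handed in: the long wedge sits on the stump and the short wedge on top, slopes opposed, standing by itself after about 26 s of robot time; I judged level by the final picture and did not measure it.

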